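Clear the condiment caddy, swap the soup tin for the herb jar, and refill the caddy

ROBOT

A 6-joint arm with a two-finger parallel gripper is mounted at the origin on a cart in front of the work surface, level with it; the furniture and walls round the work are solid. World frame = base frame: x ahead of the robot, y to its left, z up, the work surface at z = 0. Lengths are in m, angles in rad, forces in N, time in s.
With the tool pointing down it reaches from about 0.375 to 0.925 m from the base axis. Payload 5.7 kg.
Tool frame: the origin (TCP) lies at the very end of the fingers, on their centre line; the grasp point (between the pads) lies 19 mm behind it; z points along the fingers, y is the line along which they close (so a half turn about z gives the same grasp; the last joint's range is limited). The gripper opens to 85 mm and grips with 20 to 120 N. Pads are 22 mm wide; open, the fingers measure 114 mm over their backs; the gripper's body (76 mm by 85 mm) begins 54 mm behind the grasp point. The pads swing forward as they close: fully open they stand 13 mm farther back than shut.
Start: joints at [-1.431, 0.359, 1.51, -0, 1.272, -0.115], TCP at [0.151, -0.581, 0.231] pointing down, gripper open.
Joint ranges: [-2.97, 2.97], [-1.01, 2.36], [0.21, 2.38], [-0.96, 4.11], [0.2, 2.71], [-2.98, 2.98]. Speed limits (rad/s): [2.39, 2.39, 3.14, 3.14, 3.14, 3.14].

INTERFACE

Orientations are given as a unit quaternion [x, y, z, w].
In Python, from station import arm gives the robot as it stands.
- The arm moves only by the shell command python3 -m inch 'ROWS'. ROWS is JSON, a list of rows, each an object with "slide": the shift along the tool's x, y, z in m, a list of three; "roll": the turn about the tool's z in rad; "fingers": the opening, from 0 (shut) to 1 (fully open). In form: [{"slide": [dx, dy, dz], "roll": roll, "fingers": fingers}, ...]. A call has 1 to 20 rows; each row is the pose to reach, as a shift and turn from the pose commanded when the call began, along the tool's axes at that moment; what a row does not reach only later rows make up. A row lasts 1/10 s, in which the tool goes at most 50 mm and 8.59 degrees, less where a joint would pass 70% of its speed; a pose out of reach is approached as far as the arm can. A call with a gripper value outside its range is refused whole. The fingers move at their own pace and stop on an object; the grip force is fixed at half the most. Time passes only in rows, so rows that repeat a pose let the fingers close. It gives the time, the measured TCP pose, the force, the opening and the grip force at its end, in the units of the state.
- arm.state(): the state, without advancing time (a new reading comes with each control period).
- arm.camera(name): name is "scene" or "top" or "wrist"; returns a dict with "img" (420x560x3 uint8, red, green, blue), "camera_matrix" (3x3 intrinsics, pixels), "extrinsics" (4x4, takes a point from world to camera coordinates); the wrist camera has in their place "T_tool_cam" (4x4, takes a point from camera to tool coordinates, whose origin is the TCP and whose axes are the flange's). Camera axes: x right, y down, z forward; pixel columns grow to the right and rows downward; lengths in m; the calibration is good to about 2 mm. A picture is of the moment at which its call begins: read the wrist's pose just before it. There is no depth.
- arm.hand_in(): hands the job in; it is judged then, once.
The state is a dict: "time": time; "joints": joint angles; "qvel": joint speeds; "tau": joint torques, N m; "ee_pos": TCP position; "eef_rot": TCP orientation; "contact_force": force on the tool from outside, world axes, zero at the start; "torque": the same for the moment, N m; "grip_width": opening from 0.0 (shut) to 1.0 (fully open); "gripper_force": force on a finger pad.
Only numpy, scipy, OpenCV 4.12 (cv2) and the standard library are available. Lean on these libraries where they do the work, as an engineer would, in place of code of your own. Each camera call takes 0.05 s, during which the arm holds its last target. There are 200 camera calls.

TASK

The soup tin has been parked in the middle of the wooden condiment caddy, close between the pepper mill and the spice jar, while the herb jar that belongs there stands out on the worktop. First set both the mill and the spice jar aside on the worktop, then take the tin out and stand it on the middle of the round cork trivet ready for lunch, stand the herb jar in the middle of the caddy in its stead, and put the mill and the spice jar back in the caddy, each at the end and on the spot where it stood. Keep everything upright and leave the jam jar, the butter and the beaker where they are.

Things in the scene. Friction and masses are not known exactly. Their poses are not given: they have to be found in the camera images.
- caddy: Open-topped trough of pale wood, fixed, 90 x 220 mm outside; origin: centre of its underside, y along its length, z up. Inside 74 mm wide (x) by 204 mm long (y), floor 8 mm up. Long sides 8 mm thick, tops at 82 mm; end boards 8 mm thick, tops at 100 mm. Places in line at y = +62, 0 (middle), -62 mm. Fingers fit beside the tin only along y, once its neighbours are out.
- mill: Turned brown wooden pepper mill, 170 mm tall, about 0.18 kg, stands at one end of the caddy. Origin: centre of its underside, z up. Foot 58 mm across, tapering to 48 mm at 120 mm; round head 50 mm across at 141 mm (123 to 155 mm), a good grip; small metal finial on top.
- tin: The soup tin that stands in the middle of the caddy at the start: small, round, white and teal, grey metal top, 57 mm across, 72 mm tall, about 0.13 to 0.25 kg. Origin: centre of its underside, z up.
- spice: Spice jar with a dark label and a red cap with a dark orange-ringed top, 106 mm tall, about 0.08 to 0.15 kg. Origin: centre of its underside, z up. Glass body 42 mm across, cap 45 mm across from 85 to 106 mm above the underside. Stands at the other end of the caddy, where only its cap and neck rise above the caddy's sides: grip the cap there.
- herb: Herb jar: clear glass with a green label and a red cap with small green marks on its top, 106 mm tall, about 0.08 to 0.15 kg. Origin: centre of its underside, z up. Glass body 42 mm across, cap 45 mm across from 85 to 106 mm above the underside. It stands alone on the front of the worktop, left or right of the caddy. (Similar jars far back in the corner are not meant.)
- trivet: Round mat of brown cork, 100 mm across, 8 mm thick, fixed on the worktop on the other side of the caddy from the herb jar. Origin: centre of its underside. The tin goes on its middle.
- jam: Jam jar, pink with a white lid, 75 mm across, 112 mm tall, behind the caddy. Origin: centre of its underside. Leave it alone.
- butter: Wrapped block of butter, green and white, 73 x 102 x 37 mm, behind the caddy. Origin: centre of its underside. Leave it alone. Wall cupboards hang above it (x from 0.58 m on, bottoms 0.54 m above the worktop): keep wrist and forearm in front of them.
- beaker: Blue plastic beaker, 72 mm across, 98 mm tall, behind the caddy. Origin: centre of its underside. Leave it alone.
Things that resemble listed ones, but are neither listed nor needed, are in the scene too. Leave any yellow look-alike of the tin alone.

How it is judged:
By the outcome, as a careful person would: the job done as asked, in the order asked, and still so for the second after the job is handed in, with the robot touching nothing.
It also fails if it takes over 131 s, if anything falls off the work surface, if the arm or the gripper's body presses on something with over 40 N, if the wrist force passes 120 N, or if a joint passes its speed limit or range.

## Working session

There is one attempt and no reset: what is moved stays moved. The work goes in short steps, Python scripts to look and compute and a shell command to move; the robot and the scene stay as the last step left them, time stands still between calls to the robot, and variables do not carry over. Pictures are saved under pics/ and viewed, at most 14 in all, crops included, and the job is handed in when it is done.

```bash
mkdir -p pics; ls; python3 - <<'E'
from station import arm
import cv2,numpy as np
s=arm.state();print(s)
for n in("scene","top"):
    c=arm.camera(n);cv2.imwrite(f"pics/{n}0.png",c["img"][:,:,::-1]);np.savez(f"{n}.npz",K=c["camera_matrix"],E=c["extrinsics"],img=c["img"]);print(n,c["camera_matrix"],c["extrinsics"])
c=arm.camera("wrist");print(c["T_tool_cam"],c["camera_matrix"])
E
```

```text
pics
{'time': 0.0, 'joints': array([-1.43107397e+00,  3.59510936e-01,  1.51142766e+00,  2.92237873e-05,
        1.27251948e+00, -1.15126552e-01]), 'qvel': array([-3.85650305e-04,  8.18469313e-04, -1.44660369e-03,  2.23713917e-04,
        7.23099350e-05,  1.05975390e-04]), 'tau': array([ 3.68490291e-03, -5.27606499e+01, -2.78616232e+01,  2.35050502e-04,
        1.33022637e-02, -1.29870506e-05]), 'ee_pos': array([ 0.15115117, -0.57994404,  0.23045188]), 'eef_rot': array([ 9.91892599e-01,  1.27075574e-01,  2.49156790e-06, -9.32809083e-04]), 'contact_force': array([ 0.66170874, -0.42846086, -0.3406608 ]), 'torque': array([ 0.02112088, -0.00050499,  0.01664859]), 'gripper_force': 0.0, 'grip_width': 1.0013446240307833}
scene [[463.12667018   0.         277.60012329]
 [  0.         463.12667018 205.90983966]
 [  0.           0.           1.        ]] [[ 0.48573825 -0.87400254  0.01333847 -0.27651317]
 [-0.46560728 -0.2716216  -0.84227761  0.27408452]
 [ 0.73977578  0.40291597 -0.53887895  0.96446351]
 [ 0.          0.          0.          1.        ]]
top [[515.78597901   0.         279.29145892]
 [  0.         515.78597901 204.40909969]
 [  0.           0.           1.        ]] [[-0.03938828 -0.99921607 -0.00397695 -0.00139036]
 [-0.97542215  0.03931326 -0.21680891  0.51744731]
 [ 0.21679529 -0.00466053 -0.97620596  1.38110315]
 [ 0.          0.          0.          1.        ]]
[[ 1.43316500e-03 -9.65808059e-01 -2.59254198e-01  6.60920038e-02]
 [ 9.99998802e-01  1.23275854e-03  9.35588117e-04 -1.47191655e-04]
 [-5.84000716e-04 -2.59255228e-01  9.65808669e-01 -1.42154505e-01]
 [ 0.00000000e+00  0.00000000e+00  0.00000000e+00  1.00000000e+00]] [[317.57200377   0.         277.77306669]
 [  0.         317.57200377 207.12525572]
 [  0.           0.           1.        ]]
```

View pics/scene0.png

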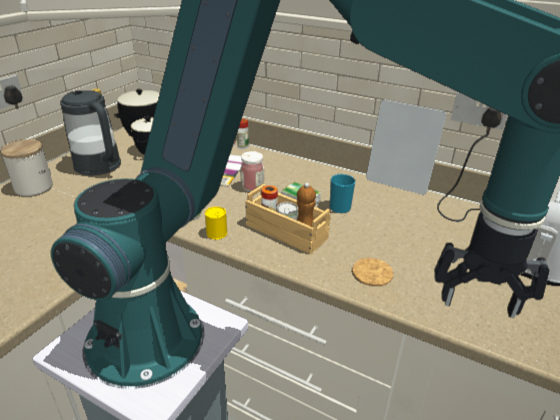

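View pics/top0.png

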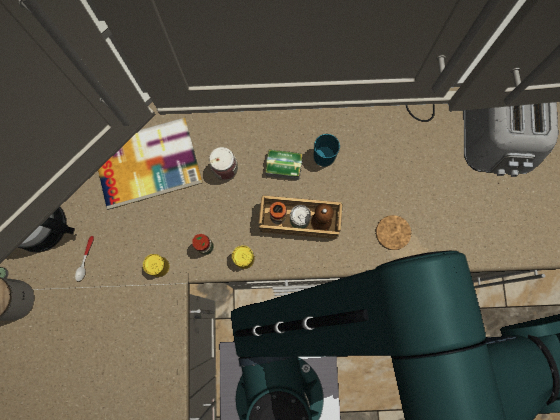

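The scene view shows the caddy at about (287,215) with the spice jar, tin and mill, the trivet at (373,272) and a yellow tin at (216,222). The arm hides the herb jar. In the top view: caddy corners (262,196) to (341,238), spice (278,211), tin (300,216), mill (323,215), trivet (394,232), herb (201,243), yellow tins (242,256) and (153,265).

```bash
cat > h.py <<'E'
import numpy as np,cv2
from scipy.spatial.transform import Rotation as R
from station import arm
def fixed(n):
    d=np.load(n+".npz");E=d["E"];return d["K"],np.linalg.inv(E)
def ray(K,T,px):
    return T[:3,3],T[:3,:3]@np.linalg.solve(K,np.array([*px,1.]))
def atz(K,T,px,z):
    o,d=ray(K,T,px);return o+d*(z-o[2])/d[2]
def two(a,b):   # closest point of two rays, and gap
    (o1,d1),(o2,d2)=a,b
    t=np.linalg.lstsq(np.c_[d1,-d2],o2-o1,rcond=None)[0];p,q=o1+d1*t[0],o2+d2*t[1]
    return (p+q)/2,np.linalg.norm(p-q)
def wrist(name):  # take picture, save image & pose
    s=arm.state();c=arm.camera("wrist");T=np.eye(4);T[:3,:3]=R.from_quat(s["eef_rot"]).as_matrix();T[:3,3]=s["ee_pos"]
    T=T@c["T_tool_cam"];cv2.imwrite(f"pics/{name}.png",c["img"][:,:,::-1]);np.savez(f"{name}.npz",K=c["camera_matrix"],E=np.linalg.inv(T),img=c["img"]);return s
def go(p,yaw=None):  # slide from the current tool pose to world point p; yaw = world angle of tool y line
    s=arm.state();M=R.from_quat(s["eef_rot"]).as_matrix()
    print("slide",np.round(M.T@(np.array(p)-s["ee_pos"]),4),"yaw y",np.round(np.degrees(np.arctan2(M[1,1],M[0,1])),2))
E
python3 - <<'E'
from h import *
K,T=fixed("top");P=lambda *a:print(a,atz(K,T,a[:2],a[2])[:2].round(3))
for a in [(262,196,.1),(262,234,.1),(341,238,.1),(342,201,.1),(278,211,.106),(300,216,.08),(323,211,.17),(394,232,.008),(201,243,.106),(242,256,.07),(222,160,.11),(284,163,.037),(326,143,.098)]:P(*a)
S=fixed("scene")
for n,t,s in [("trivet",(394,232),(373,272)),("mill",(323,209),(308,187)),("spice",(278,210),(269,192))]: print(n,two(ray(K,T,t),ray(*S,s)))
go((0.45,-0.05,0.35))
E
```

```text
(262, 196, 0.1) [0.533 0.024]
(262, 234, 0.1) [0.428 0.027]
(341, 238, 0.1) [ 0.409 -0.182]
(342, 201, 0.1) [ 0.51  -0.192]
(278, 211, 0.106) [ 0.488 -0.018]
(300, 216, 0.08) [ 0.477 -0.077]
(323, 211, 0.17) [ 0.47  -0.132]
(394, 232, 0.008) [ 0.434 -0.346]
(201, 243, 0.106) [0.41  0.189]
(242, 256, 0.07) [0.375 0.084]
(222, 160, 0.11) [0.636 0.13 ]
(284, 163, 0.037) [ 0.643 -0.04 ]
(326, 143, 0.098) [ 0.677 -0.158]
trivet (array([ 0.43457759, -0.34578846,  0.00286505]), np.float64(0.0019127644238507125))
mill (array([ 0.47797975, -0.13482388,  0.16140733]), np.float64(0.003219565352654394))
spice (array([ 0.49036293, -0.01672657,  0.10498819]), np.float64(0.002350164108807689))
slide [ 0.4228 -0.4378 -0.1186] yaw y -75.4
```

```bash
python3 -m inch '[{"slide":[0.05,-0.3,-0.13],"roll":0,"fingers":1},{"slide":[0.1,-0.3,-0.13],"roll":0,"fingers":1},{"slide":[0.2,-0.38,-0.13],"roll":0,"fingers":1},{"slide":[0.3,-0.41,-0.13],"roll":0,"fingers":1},{"slide":[0.435,-0.405,-0.13],"roll":0,"fingers":1},{"slide":[0.435,-0.405,-0.13],"roll":0,"fingers":1},{"slide":[0.435,-0.405,-0.13],"roll":0,"fingers":1},{"slide":[0.435,-0.405,-0.13],"roll":0,"fingers":1},{"slide":[0.435,-0.405,-0.13],"roll":0,"fingers":1},{"slide":[0.435,-0.405,-0.13],"roll":0,"fingers":1},{"slide":[0.435,-0.405,-0.13],"roll":0,"fingers":1},{"slide":[0.435,-0.405,-0.13],"roll":0,"fingers":1},{"slide":[0.435,-0.405,-0.13],"roll":0,"fingers":1},{"slide":[0.435,-0.405,-0.13],"roll":0,"fingers":1},{"slide":[0.435,-0.405,-0.13],"roll":0,"fingers":1},{"slide":[0.435,-0.405,-0.13],"roll":0,"fingers":1},{"slide":[0.435,-0.405,-0.13],"roll":0,"fingers":1},{"slide":[0.435,-0.405,-0.13],"roll":0,"fingers":1},{"slide":[0.435,-0.405,-0.13],"roll":0,"fingers":1},{"slide":[0.435,-0.405,-0.13],"roll":0,"fingers":1}]'; python3 -c "
from h import *
s=wrist('w1');print(s['ee_pos'],s['joints'],s['time'])"
```

```text
time: 2.15
ee_pos: [0.4699, -0.0795, 0.3614]
eef_rot: [0.992, 0.127, 0.0, -0.0]
contact_force: [0.3, 0.7, -0.1]
grip_width: 0.999
gripper_force: 0.0
[ 0.46988387 -0.07946699  0.3613575 ] [-3.12705315e-01  7.64555534e-02  1.56317509e+00  1.04836558e-04
  1.50193260e+00  1.00421742e+00] 2.15
```

View pics/w1.png

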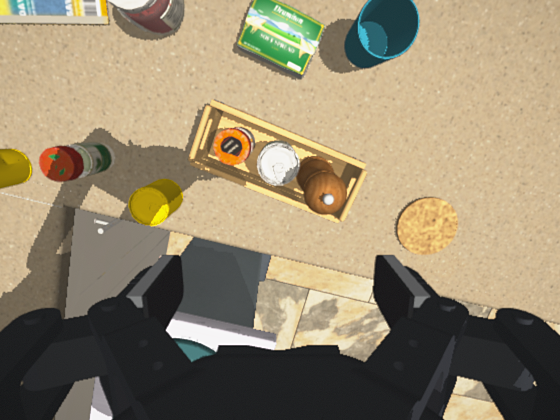

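In w1, the spice cap is at (233,146), tin top (278,163), mill finial (328,199), trivet (427,226) and herb cap (61,163). The caddy's outer top corners are at about (211,101), (190,157), (367,168) and (345,220).

```bash
python3 - <<'E'
from h import *
K,T=fixed("w1");t=fixed("top")
for n,w,p in [("spice",(233,146),(278,210)),("tin",(278,163),(300,215)),("finial",(328,199),(324,207)),("trivet",(427,226),(394,232)),("herb",(61,163),(201,243))]:
    print(n,two(ray(K,T,w),ray(*t,p)))
C=np.array([atz(K,T,p,.1)[:2] for p in [(211,101),(190,157),(367,168),(345,220)]]);print(C,C.mean(0));d=C[:2].mean(0)-C[2:].mean(0);print(np.degrees(np.arctan2(d[1],d[0])),np.linalg.norm(d))
for n,w,z in [("spice",(233,146),.114),("tin",(278,163),.08),("finial",(328,199),.178),("herb",(61,163),.106),("trivet",(427,226),.008)]: print(n,atz(K,T,w,z))
E
```

```text
spice (array([ 0.49166464, -0.01708383,  0.10317354]), np.float64(0.0013143042438431174))
tin (array([ 0.48174046, -0.07722483,  0.07113544]), np.float64(0.0007074814995891284))
finial (array([ 0.4747898 , -0.13183611,  0.19425134]), np.float64(0.0029503808542396797))
trivet (array([ 4.34931971e-01, -3.46713474e-01,  3.12024549e-04]), np.float64(0.0014162243531523652))
herb (array([0.41291741, 0.19249734, 0.09421596]), np.float64(0.003544034776245772))
[[ 0.53709362  0.02121436]
 [ 0.4645054   0.0334365 ]
 [ 0.50769983 -0.18721828]
 [ 0.43450619 -0.18129033]] [ 0.48595126 -0.07846444]
82.01038233496993 0.21365361403455438
spice [ 0.49302191 -0.01771539  0.114     ]
tin [ 0.48282271 -0.07658139  0.08      ]
finial [ 0.47127881 -0.13394977  0.178     ]
herb [0.41752401 0.18652196 0.106     ]
trivet [ 0.43601677 -0.34178266  0.008     ]
```

```bash
python3 -m inch '[{"slide":[-0.01,0.04,0.06],"roll":-0.3,"fingers":1},{"slide":[-0.01,0.04,0.06],"roll":-0.6,"fingers":1},{"slide":[-0.01,0.04,0.06],"roll":-1.134,"fingers":1},{"slide":[-0.01,0.04,0.06],"roll":-1.134,"fingers":1},{"slide":[-0.01,0.04,0.06],"roll":-1.134,"fingers":1},{"slide":[-0.01,0.04,0.06],"roll":-1.134,"fingers":1},{"slide":[-0.01,0.04,0.06],"roll":-1.134,"fingers":1},{"slide":[-0.01,0.04,0.06],"roll":-1.134,"fingers":1},{"slide":[-0.01,0.04,0.06],"roll":-1.134,"fingers":1},{"slide":[-0.01,0.04,0.06],"roll":-1.134,"fingers":1},{"slide":[-0.01,0.04,0.06],"roll":-1.134,"fingers":1},{"slide":[-0.01,0.04,0.06],"roll":-1.134,"fingers":1}]'; python3 -c "
from h import *
s=wrist('w2');print(s['ee_pos'],s['joints'],s['time']);go((0.47,-.12,.3))
a=np.load('w2.npz')['img'];cv2.imwrite('pics/w2c.png',cv2.resize(a[20:320,130:530,::-1],None,fx=2,fy=2))"
```

```text
time: 3.4
ee_pos: [0.4705, -0.1203, 0.3013]
eef_rot: [0.769, 0.64, 0.0, -0.0]
contact_force: [0.2, 0.3, -0.2]
grip_width: 1.001
gripper_force: 0.0
[ 0.47049945 -0.12028469  0.30132287] [-3.92718984e-01  1.29964474e-01  1.64659394e+00  9.14105851e-05
  1.36506915e+00 -2.09676145e-01] 3.4
slide [ 0.0002 -0.0005  0.0013] yaw y -10.47
```

View pics/w2c.png

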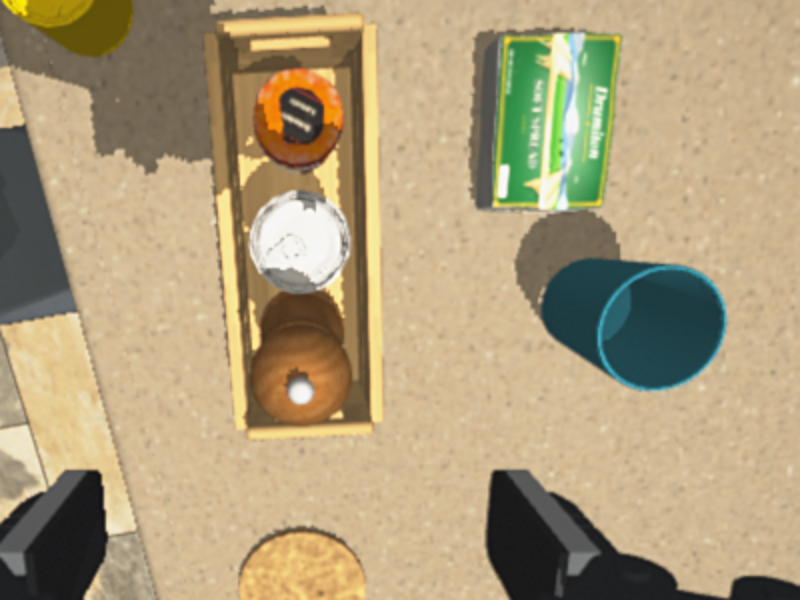

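The w2 crop (twice size, offset 130,20) shows spice cap top (298,112), tin top (300,242), mill head (301,373), finial (300,388) and trivet top edge (302,530). The long-side outer edges run (205,36) to (240,428) and (378,26) to (382,422). The end-board outer edges are at rows 16 and 437.

```bash
python3 - <<'E'
from h import *
A=fixed("w1");B=fixed("w2");f=lambda x,y:(x/2+129.75,y/2+19.75)
for n,w,c,z in [("spice",(233,146),(298,112),.114),("tin",(278,163),(300,242),.08),("finial",(328,199),(300,388),.178),("millhead",(325,192),(301,373),.149)]:
    print(n,two(ray(*A,w),ray(*B,f(*c))),atz(*B,f(*c),z))
L=[atz(*B,f(*p),.082)[:2] for p in [(205,36),(240,428),(378,26),(382,422)]];
for a,b in(L[:2],L[2:]): d=a-b;print(a,b,np.degrees(np.arctan2(d[1],d[0])))
e=[atz(*B,f(*p),.1)[:2] for p in [(290,15),(310,437)]];d=e[0]-e[1];print(e,sum(e)/2,np.linalg.norm(d),np.degrees(np.arctan2(d[1],d[0])))
E
```

```text
spice (array([ 0.49209312, -0.01482159,  0.10723959]), np.float64(0.004214878726998141)) [ 0.49172803 -0.01356978  0.114     ]
tin (array([ 0.4814554 , -0.0769448 ,  0.06862828]), np.float64(1.6971243667888774e-05)) [ 0.48150486 -0.07629127  0.08      ]
finial (array([ 0.47008289, -0.13501745,  0.17001456]), np.float64(0.001461086770658357)) [ 0.47076134 -0.1320278   0.178     ]
millhead (array([ 0.47054439, -0.13697438,  0.13550971]), np.float64(0.000728404835105651)) [ 0.47123459 -0.13308314  0.149     ]
[0.45198987 0.0350879 ] [ 0.42624844 -0.17781279] 83.10593860631533
[0.5403828  0.02358354] [ 0.51101269 -0.18949421] 82.1519426616402
[array([0.49617433, 0.03213616]), array([ 0.46755906, -0.1843735 ])] [ 0.48186669 -0.07611867] 0.21839245737140803 82.47106813875105
```

```bash
python3 -m inch '[{"slide":[-0.0135,0.003,0.03],"roll":0,"fingers":1},{"slide":[-0.0135,0.003,0.06],"roll":0,"fingers":1},{"slide":[-0.0135,0.003,0.09],"roll":0,"fingers":1},{"slide":[-0.0135,0.003,0.12],"roll":0,"fingers":1},{"slide":[-0.0135,0.003,0.15],"roll":0,"fingers":1},{"slide":[-0.0135,0.003,0.175],"roll":0,"fingers":1},{"slide":[-0.0135,0.003,0.175],"roll":0,"fingers":1},{"slide":[-0.0135,0.003,0.175],"roll":0,"fingers":1},{"slide":[-0.0135,0.003,0.175],"roll":0,"fingers":1}]'; python3 -c "
from h import *
s=wrist('w3');print(s['ee_pos'])"
```

```text
time: 4.35
ee_pos: [0.4722, -0.1346, 0.1276]
eef_rot: [0.768, 0.64, 0.001, 0.001]
contact_force: [0.1, -0.1, 1.0]
grip_width: 1.001
gripper_force: 0.0
[ 0.47216466 -0.13457606  0.12764777]
```

View pics/w3.png

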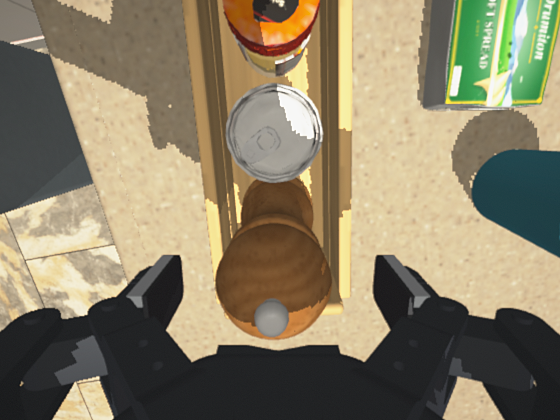

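In w3 the mill head (273,277) sits between the pads at (165,285) and (390,285), finial (272,317), tin top (274,132).

```bash
python3 - <<'E'
from h import *
A=fixed("w3");B=fixed("w2");f=lambda x,y:(x/2+129.75,y/2+19.75)
for n,w,c,z in [("tin",(274,132),(300,242),.08),("finial",(272,317),(300,388),.178)]:
    print(n,two(ray(*A,w),ray(*B,f(*c))),atz(*A,w,z))
E
python3 -m inch '[{"slide":[0,-0.001,0.0025],"roll":0,"fingers":0.6},{"slide":[0,-0.001,0.0025],"roll":0,"fingers":0.4},{"slide":[0,-0.001,0.0025],"roll":0,"fingers":0.2},{"slide":[0,-0.001,0.0025],"roll":0,"fingers":0},{"slide":[0,-0.001,0.0025],"roll":0,"fingers":0},{"slide":[0,-0.001,0.0025],"roll":0,"fingers":0},{"slide":[0,-0.001,0.0025],"roll":0,"fingers":0},{"slide":[0,-0.001,0.0025],"roll":0,"fingers":0},{"slide":[0,-0.001,0.0025],"roll":0,"fingers":0}]'
```

```text
tin (array([ 0.48182932, -0.07440025,  0.1120822 ]), np.float64(0.000404927359175564)) [ 0.48155031 -0.07525003  0.08      ]
finial (array([ 0.47077909, -0.13311655,  0.1743799 ]), np.float64(0.0003820003201340369)) [ 0.47147071 -0.13076132  0.178     ]
time: 5.3
ee_pos: [0.4704, -0.134, 0.1246]
eef_rot: [0.768, 0.64, 0.0, 0.0]
contact_force: [-1.2, 1.0, 7.9]
grip_width: 0.539
gripper_force: 60.6
```

```bash
python3 -m inch '[{"slide":[0,0,-0.01],"roll":0,"fingers":0},{"slide":[0,0,-0.03],"roll":0,"fingers":0},{"slide":[0,0,-0.06],"roll":0,"fingers":0},{"slide":[0,0,-0.09],"roll":0,"fingers":0},{"slide":[0,0,-0.125],"roll":0,"fingers":0},{"slide":[0,0,-0.125],"roll":0,"fingers":0},{"slide":[0,0,-0.125],"roll":0,"fingers":0},{"slide":[0,0,-0.125],"roll":0,"fingers":0}]'; python3 -c "
from h import *
go((.53,-.26,.25))
c=arm.camera('scene');cv2.imwrite('pics/s1.png',cv2.resize(c['img'][60:300,180:460,::-1],None,fx=2,fy=2))"
```

```text
time: 6.1
ee_pos: [0.469, -0.1335, 0.2479]
eef_rot: [0.768, 0.64, -0.0, -0.001]
contact_force: [-0.8, 0.2, -2.1]
grip_width: 0.538
gripper_force: 61.9
slide [-0.1134  0.0829 -0.0024] yaw y -10.43
```

View pics/s1.png

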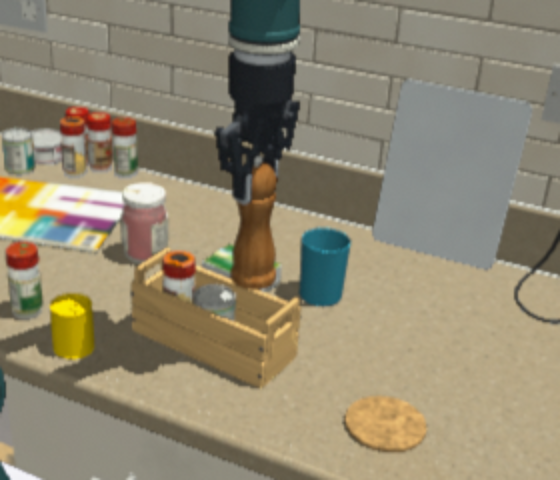

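The scene crop shows the mill held upright and clear above the caddy. Now I'll set it down on the worktop.

```bash
python3 -m inch '[{"slide":[-0.03,0.02,-0.01],"roll":0,"fingers":0},{"slide":[-0.06,0.04,-0.01],"roll":0,"fingers":0},{"slide":[-0.09,0.06,-0.01],"roll":0,"fingers":0},{"slide":[-0.113,0.083,-0.01],"roll":0,"fingers":0},{"slide":[-0.113,0.083,0.0],"roll":0,"fingers":0},{"slide":[-0.113,0.083,0.03],"roll":0,"fingers":0},{"slide":[-0.113,0.083,0.06],"roll":0,"fingers":0},{"slide":[-0.113,0.083,0.09],"roll":0,"fingers":0},{"slide":[-0.113,0.083,0.115],"roll":0,"fingers":0},{"slide":[-0.113,0.083,0.122],"roll":0,"fingers":0},{"slide":[-0.113,0.083,0.125],"roll":0,"fingers":0},{"slide":[-0.113,0.083,0.125],"roll":0,"fingers":0},{"slide":[-0.113,0.083,0.125],"roll":0,"fingers":0},{"slide":[-0.113,0.083,0.125],"roll":0,"fingers":0}]'; python3 -c "
from h import *
go((.53,-.26,.1175))"
```

```text
time: 7.55
ee_pos: [0.532, -0.2605, 0.1251]
eef_rot: [0.768, 0.64, 0.0, 0.001]
contact_force: [-0.2, 0.6, -1.3]
grip_width: 0.538
gripper_force: 62.3
slide [ 0.0001 -0.0021  0.0076] yaw y -10.42
```

```bash
python3 -m inch '[{"slide":[0,0,0.003],"roll":0,"fingers":0},{"slide":[0,0,0.006],"roll":0,"fingers":0},{"slide":[0,0,0.007],"roll":0,"fingers":0},{"slide":[0,0,0.007],"roll":0,"fingers":0},{"slide":[0,0,0.007],"roll":0,"fingers":0}]'
```

```text
time: 8.05
ee_pos: [0.5311, -0.26, 0.1168]
eef_rot: [0.768, 0.64, -0.0, -0.0]
contact_force: [-1.1, 0.9, -1.2]
grip_width: 0.538
gripper_force: 62.4
```

```bash
python3 -m inch '[{"slide":[0,0,0.001],"roll":0,"fingers":0},{"slide":[0,0,0.002],"roll":0,"fingers":0},{"slide":[0,0,0.002],"roll":0,"fingers":0},{"slide":[0,0,0.002],"roll":0,"fingers":0}]'; python3 -m inch '[{"slide":[0,0,0.001],"roll":0,"fingers":0},{"slide":[0,0,0.002],"roll":0,"fingers":0},{"slide":[0,0,0.002],"roll":0,"fingers":0},{"slide":[0,0,0.002],"roll":0,"fingers":0}]'
```

```text
time: 8.45
ee_pos: [0.5314, -0.2601, 0.1167]
eef_rot: [0.768, 0.64, 0.0, 0.0]
contact_force: [-3.6, 2.7, 14.5]
grip_width: 0.538
gripper_force: 63.9
time: 8.85
ee_pos: [0.5316, -0.2601, 0.1166]
eef_rot: [0.768, 0.64, 0.0, 0.001]
contact_force: [-7.0, 5.7, 29.9]
grip_width: 0.542
gripper_force: 65.3
```

The mill touches down at TCP z = 0.1167, so the text's heights hold. Next I ease off, release and rise.

```bash
python3 -m inch '[{"slide":[0,0,-0.003],"roll":0,"fingers":0},{"slide":[0,0,-0.0035],"roll":0,"fingers":0.6},{"slide":[0,0,-0.0035],"roll":0,"fingers":0.7},{"slide":[0,0,-0.0035],"roll":0,"fingers":1},{"slide":[0,0,-0.0035],"roll":0,"fingers":1},{"slide":[0,0,-0.0035],"roll":0,"fingers":1},{"slide":[0,0,-0.0035],"roll":0,"fingers":1},{"slide":[0,0,-0.03],"roll":0,"fingers":1},{"slide":[0,0,-0.07],"roll":0,"fingers":1},{"slide":[0,0,-0.11],"roll":0,"fingers":1},{"slide":[0,0,-0.11],"roll":0,"fingers":1},{"slide":[0,0,-0.11],"roll":0,"fingers":1},{"slide":[0,0,-0.11],"roll":0,"fingers":1}]'; python3 -c "
from h import *
s=wrist('w4')
go((.4917,-.025,.22))"
```

```text
time: 10.15
ee_pos: [0.5304, -0.2595, 0.2217]
eef_rot: [0.768, 0.64, -0.0, -0.001]
contact_force: [-0.7, 0.5, -0.8]
grip_width: 1.0
gripper_force: 0.0
slide [ 0.2236 -0.0803  0.0018] yaw y -10.43
```

View pics/w4.png

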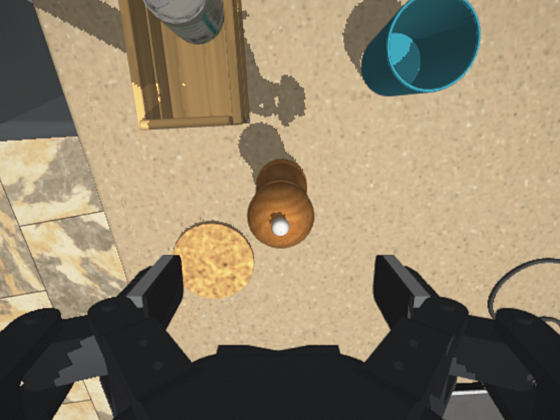

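In w4 the mill stands upright (finial 281,228), with the trivet at (214,260).

```bash
python3 - <<'E'
from h import *
A=fixed("w4");print("mill",atz(*A,(281,228),.17),"trivet",atz(*A,(214,260),.008),"trivet 2 views",two(ray(*A,(214,260)),ray(*fixed("w1"),(427,226))))
E
python3 -m inch '[{"slide":[0.05,-0.015,0],"roll":0,"fingers":1},{"slide":[0.1,-0.03,0],"roll":0,"fingers":1},{"slide":[0.15,-0.05,0],"roll":0,"fingers":1},{"slide":[0.2,-0.07,0.0],"roll":0,"fingers":1},{"slide":[0.234,-0.082,0.02],"roll":0,"fingers":1},{"slide":[0.234,-0.082,0.05],"roll":0,"fingers":1},{"slide":[0.234,-0.082,0.08],"roll":0,"fingers":1},{"slide":[0.234,-0.082,0.08],"roll":0,"fingers":1},{"slide":[0.234,-0.082,0.08],"roll":0,"fingers":1},{"slide":[0.234,-0.082,0.08],"roll":0,"fingers":1},{"slide":[0.234,-0.082,0.08],"roll":0,"fingers":1}]'; python3 -c "
from h import *
s=wrist('w5');print(s['ee_pos'])"
```

```text
mill [ 0.53294256 -0.26014806  0.17      ] trivet [ 0.43713361 -0.34028583  0.008     ] trivet 2 views (array([ 0.43718151, -0.33978544,  0.01051775]), np.float64(0.0015836121999042096))
time: 11.3
ee_pos: [0.494, -0.0156, 0.144]
eef_rot: [0.769, 0.64, 0.001, 0.001]
contact_force: [-0.0, 0.2, -0.2]
grip_width: 1.002
gripper_force: 0.0
[ 0.49404362 -0.01562215  0.14402503]
```

View pics/w5.png

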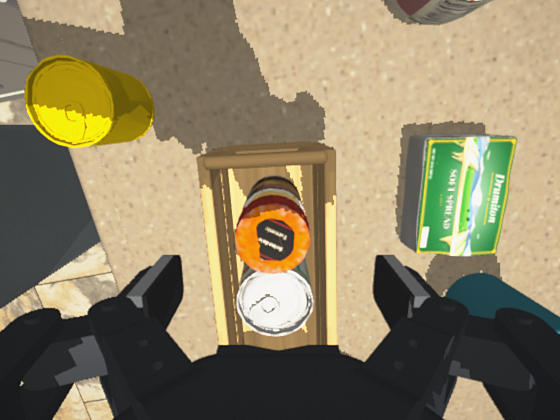

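In w5 the spice cap top is at (272,239) and the tin top at (274,302), both between the pads.

```bash
python3 - <<'E'
from h import *
A=fixed("w5");B=fixed("w2");f=lambda x,y:(x/2+129.75,y/2+19.75)
for n,w,c,z in [("tin",(274,302),(300,242),.08),("spice",(272,239),(298,112),.114)]:
    print(n,two(ray(*A,w),ray(*B,f(*c))),atz(*A,w,z))
p=atz(*A,(272,239),.114);go((p[0],p[1],.088))
E
```

```text
tin (array([ 0.48121975, -0.07628285,  0.07907975]), np.float64(0.0005753937441325844)) [ 0.48105114 -0.07566435  0.08      ]
spice (array([ 0.49171257, -0.01385363,  0.1161491 ]), np.float64(8.457960487336987e-05)) [ 0.4915709  -0.01465805  0.114     ]
slide [ 0.0005 -0.0026  0.056 ] yaw y -10.47
```

```bash
python3 -m inch '[{"slide":[0,-0.001,0.02],"roll":0,"fingers":1},{"slide":[0,-0.001,0.04],"roll":0,"fingers":1},{"slide":[0,-0.001,0.053],"roll":0,"fingers":1},{"slide":[0,-0.001,0.053],"roll":0,"fingers":1},{"slide":[0,-0.001,0.053],"roll":0,"fingers":1},{"slide":[0,-0.001,0.053],"roll":0,"fingers":1},{"slide":[0,-0.001,0.053],"roll":0,"fingers":1}]'; python3 -c "
from h import *
go((.4916,-.0143,.088))"
```

```text
time: 12.05
ee_pos: [0.4927, -0.0151, 0.0908]
eef_rot: [0.768, 0.64, 0.001, 0.001]
contact_force: [-0.5, -0.5, -1.4]
grip_width: 0.998
gripper_force: 0.0
slide [ 0.0005 -0.0013  0.0028] yaw y -10.43
```

```bash
python3 -m inch '[{"slide":[0,-0.001,0.002],"roll":0,"fingers":0.6},{"slide":[0,-0.001,0.002],"roll":0,"fingers":0.4},{"slide":[0,-0.001,0.002],"roll":0,"fingers":0},{"slide":[0,-0.001,0.002],"roll":0,"fingers":0},{"slide":[0,-0.001,0.002],"roll":0,"fingers":0},{"slide":[0,-0.001,0.002],"roll":0,"fingers":0},{"slide":[0,-0.001,0.002],"roll":0,"fingers":0},{"slide":[0,-0.001,0.002],"roll":0,"fingers":0},{"slide":[0,-0.001,0.002],"roll":0,"fingers":0}]'; python3 -c "
from h import *
go((.51,.10,.225))"
```

```text
time: 12.95
ee_pos: [0.4911, -0.0147, 0.0882]
eef_rot: [0.768, 0.64, 0.0, 0.0]
contact_force: [-0.4, 0.2, 5.5]
grip_width: 0.502
gripper_force: 60.6
slide [ 0.1162 -0.0021 -0.1368] yaw y -10.43
```

```bash
python3 -m inch '[{"slide":[0,0,-0.01],"roll":0,"fingers":0},{"slide":[0,0,-0.04],"roll":0,"fingers":0},{"slide":[0,0,-0.08],"roll":0,"fingers":0},{"slide":[0,0,-0.125],"roll":0,"fingers":0},{"slide":[0,0,-0.125],"roll":0,"fingers":0},{"slide":[0.03,0,-0.13],"roll":0,"fingers":0},{"slide":[0.06,0,-0.13],"roll":0,"fingers":0},{"slide":[0.09,0,-0.13],"roll":0,"fingers":0},{"slide":[0.116,0,-0.13],"roll":0,"fingers":0},{"slide":[0.116,0,-0.11],"roll":0,"fingers":0},{"slide":[0.116,0,-0.08],"roll":0,"fingers":0},{"slide":[0.116,0,-0.05],"roll":0,"fingers":0},{"slide":[0.116,0,-0.02],"roll":0,"fingers":0},{"slide":[0.116,0,0],"roll":0,"fingers":0},{"slide":[0.116,0,0.004],"roll":0,"fingers":0},{"slide":[0.116,0,0.007],"roll":0,"fingers":0},{"slide":[0.116,0,0.008],"roll":0,"fingers":0},{"slide":[0.116,0,0.008],"roll":0,"fingers":0}]'; python3 -m inch '[{"slide":[0,0,0.0015],"roll":0,"fingers":0},{"slide":[0,0,0.0015],"roll":0,"fingers":0}]'
```

```text
time: 14.75
ee_pos: [0.5127, 0.0994, 0.0807]
eef_rot: [0.768, 0.64, 0.001, 0.0]
contact_force: [-0.9, -0.6, -1.5]
grip_width: 0.501
gripper_force: 61.4
time: 14.95
ee_pos: [0.5131, 0.0995, 0.0802]
eef_rot: [0.768, 0.64, 0.001, 0.001]
contact_force: [-1.3, 0.2, 10.8]
grip_width: 0.503
gripper_force: 62.3
```

```bash
python3 -m inch '[{"slide":[0,0,-0.001],"roll":0,"fingers":0.6},{"slide":[0,0,-0.001],"roll":0,"fingers":0.7},{"slide":[0,0,-0.001],"roll":0,"fingers":1},{"slide":[0,0,-0.001],"roll":0,"fingers":1},{"slide":[0,0,-0.001],"roll":0,"fingers":1},{"slide":[0,0,-0.001],"roll":0,"fingers":1},{"slide":[0,0,-0.04],"roll":0,"fingers":1},{"slide":[0,0,-0.08],"roll":0,"fingers":1},{"slide":[0,0,-0.12],"roll":0,"fingers":1},{"slide":[0,0,-0.12],"roll":0,"fingers":1},{"slide":[-0.05,0,-0.12],"roll":0.3,"fingers":1},{"slide":[-0.1,0,-0.12],"roll":0.6,"fingers":1},{"slide":[-0.15,0,-0.12],"roll":0.9,"fingers":1},{"slide":[-0.178,0.001,-0.11],"roll":1.53,"fingers":1},{"slide":[-0.178,0.001,-0.11],"roll":1.53,"fingers":1},{"slide":[-0.178,0.001,-0.11],"roll":1.53,"fingers":1},{"slide":[-0.178,0.001,-0.11],"roll":1.53,"fingers":1},{"slide":[-0.178,0.001,-0.11],"roll":1.53,"fingers":1},{"slide":[-0.178,0.001,-0.11],"roll":1.53,"fingers":1},{"slide":[-0.178,0.001,-0.11],"roll":1.53,"fingers":1}]'; python3 -m inch '[{"slide":[0,0,0],"roll":0,"fingers":1},{"slide":[0,0,0],"roll":0,"fingers":1},{"slide":[0,0,0],"roll":0,"fingers":1}]'; python3 -c "
from h import *
s=wrist('w6');print(s['ee_pos'],s['joints'])"
```

```text
time: 16.95
ee_pos: [0.4801, -0.0758, 0.1874]
eef_rot: [0.998, -0.059, -0.001, -0.0]
contact_force: [0.3, 0.5, -0.2]
grip_width: 0.998
gripper_force: 0.0
time: 17.25
ee_pos: [0.4805, -0.0758, 0.188]
eef_rot: [0.999, -0.054, -0.0, -0.0]
contact_force: [-0.1, -0.1, 0.2]
grip_width: 1.001
gripper_force: 0.0
[ 0.48052292 -0.07579405  0.18801325] [-2.98622539e-01  2.44648969e-01  1.80297103e+00  9.70650516e-05
  1.09451648e+00  1.38030729e+00]
```

View pics/w6.png

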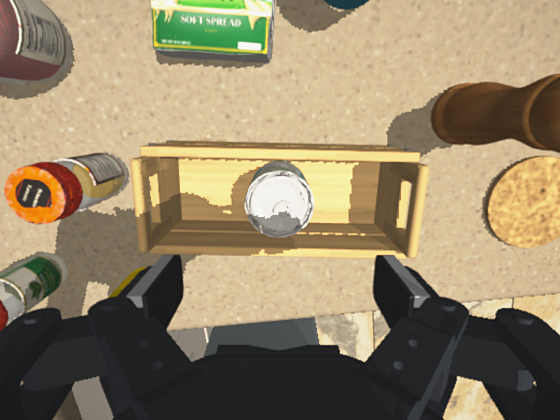

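In w6 the tin stands alone in the caddy (top at 279,203), the jaws are aligned along the caddy, and the spice jar stands upright at (33,192).

```bash
python3 - <<'E'
from h import *
A=fixed("w6");p=atz(*A,(279,203),.08);print("tin",p,two(ray(*A,(279,203)),ray(*fixed("w5"),(274,302))),"spice",atz(*A,(33,192),.106),"trivet",atz(*A,(531,201),.008))
B=[atz(*A,q,.1) for q in [(139,203),(419,207)]];print("ends",B)
go((.4813,-.0760,.041))
E
```

```text
tin [ 0.48273751 -0.0768845   0.08      ] (array([ 0.48140884, -0.07695911,  0.07747404]), np.float64(0.0013598334123202255)) spice [0.51640603 0.09809513 0.106     ] trivet [ 0.43850766 -0.33739358  0.008     ]
ends [array([0.49897851, 0.02673071, 0.1       ]), array([ 0.47352954, -0.18147718,  0.1       ])]
slide [8.000e-04 1.000e-04 1.471e-01] yaw y -96.24
```

```bash
python3 -m inch '[{"slide":[0.0015,0.001,0.03],"roll":0,"fingers":1},{"slide":[0.0015,0.001,0.06],"roll":0,"fingers":1},{"slide":[0.0015,0.001,0.09],"roll":0,"fingers":1},{"slide":[0.0015,0.001,0.11],"roll":0,"fingers":1},{"slide":[0.0015,0.001,0.13],"roll":0,"fingers":1},{"slide":[0.0015,0.001,0.146],"roll":0,"fingers":1},{"slide":[0.0015,0.001,0.146],"roll":0,"fingers":1},{"slide":[0.0015,0.001,0.146],"roll":0,"fingers":1}]'; python3 -m inch '[{"slide":[0,0,0],"roll":0,"fingers":0.8},{"slide":[0,0,0],"roll":0,"fingers":0.5},{"slide":[0,0,0],"roll":0,"fingers":0},{"slide":[0,0,0],"roll":0,"fingers":0},{"slide":[0,0,0],"roll":0,"fingers":0},{"slide":[0,0,0],"roll":0,"fingers":0},{"slide":[0,0,0],"roll":0,"fingers":0},{"slide":[0,0,0],"roll":0,"fingers":0}]'; python3 -c "
from h import *
go((.4372,-.340,.17))"
```

```text
time: 18.1
ee_pos: [0.482, -0.077, 0.0424]
eef_rot: [0.998, -0.055, -0.0, -0.0]
contact_force: [0.5, -0.7, -0.3]
grip_width: 0.998
gripper_force: 0.0
time: 18.9
ee_pos: [0.4829, -0.0772, 0.0435]
eef_rot: [0.998, -0.055, 0.001, 0.0]
contact_force: [-0.2, 0.8, 6.0]
grip_width: 0.657
gripper_force: 62.9
slide [-0.016   0.2663 -0.1264] yaw y -96.36
```

```bash
python3 -m inch '[{"slide":[0,0,-0.01],"roll":0,"fingers":0},{"slide":[0,0,-0.04],"roll":0,"fingers":0},{"slide":[0,0,-0.08],"roll":0,"fingers":0},{"slide":[0,0,-0.13],"roll":0,"fingers":0},{"slide":[0,0,-0.13],"roll":0,"fingers":0},{"slide":[-0.02,0.04,-0.13],"roll":0,"fingers":0},{"slide":[-0.035,0.08,-0.13],"roll":0,"fingers":0},{"slide":[-0.035,0.12,-0.13],"roll":0,"fingers":0},{"slide":[-0.035,0.16,-0.13],"roll":0,"fingers":0},{"slide":[-0.035,0.2,-0.13],"roll":0,"fingers":0},{"slide":[-0.02,0.24,-0.13],"roll":0,"fingers":0},{"slide":[-0.016,0.267,-0.13],"roll":0,"fingers":0},{"slide":[-0.016,0.267,-0.13],"roll":0,"fingers":0},{"slide":[-0.016,0.267,-0.11],"roll":0,"fingers":0},{"slide":[-0.016,0.267,-0.08],"roll":0,"fingers":0},{"slide":[-0.016,0.267,-0.06],"roll":0,"fingers":0},{"slide":[-0.016,0.267,-0.06],"roll":0,"fingers":0},{"slide":[-0.016,0.267,-0.06],"roll":0,"fingers":0},{"slide":[-0.016,0.267,-0.06],"roll":0,"fingers":0}]'; python3 -c "
from h import *
s=wrist('w7');print(s['ee_pos'])"
```

```text
time: 20.8
ee_pos: [0.4372, -0.3408, 0.1035]
eef_rot: [0.998, -0.055, 0.001, 0.001]
contact_force: [0.6, 0.2, -0.8]
grip_width: 0.656
gripper_force: 64.6
[ 0.43718557 -0.34084442  0.10348644]
```

View pics/w7.png

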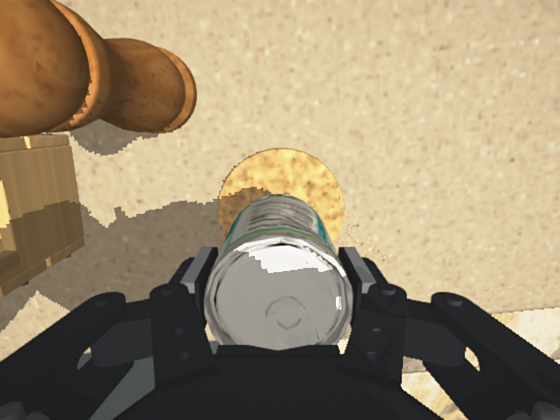

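In w7 the tin is held over the trivet. The visible trivet rim points are (218,203), (230,173), (281,148), (330,170) and (345,203).

```bash
python3 - <<'E'
from h import *
from scipy.optimize import least_squares as ls
A=fixed("w7");img=np.load("w7.npz")["img"]
P=np.array([atz(*A,q,.008)[:2] for q in [(218,203),(281,148),(345,203),(230,173),(333,173)]])
r=ls(lambda c:np.hypot(*(P-c[:2]).T)-.05,[.437,-.34]);print(r.x,r.fun)
go((*r.x,.1035))
E
```

```text
[ 0.43435171 -0.3433599 ] [-3.15299147e-04  1.04452470e-04 -2.53690112e-04  3.04170947e-05
 -4.65503850e-05]
slide [-0.0027  0.0026  0.0001] yaw y -96.35
```

```bash
python3 -m inch '[{"slide":[-0.002,0.002,0.02],"roll":0,"fingers":0},{"slide":[-0.002,0.002,0.04],"roll":0,"fingers":0},{"slide":[-0.002,0.002,0.053],"roll":0,"fingers":0},{"slide":[-0.002,0.002,0.057],"roll":0,"fingers":0},{"slide":[-0.002,0.002,0.059],"roll":0,"fingers":0},{"slide":[-0.002,0.002,0.06],"roll":0,"fingers":0},{"slide":[-0.002,0.002,0.06],"roll":0,"fingers":0},{"slide":[-0.002,0.002,0.06],"roll":0,"fingers":0}]';python3 -m inch '[{"slide":[0,0,0.001],"roll":0,"fingers":0},{"slide":[0,0,0.001],"roll":0,"fingers":0}]'
```

```text
time: 21.65
ee_pos: [0.4344, -0.3424, 0.0436]
eef_rot: [0.998, -0.055, 0.0, 0.0]
contact_force: [-3.4, 2.1, 7.3]
grip_width: 0.655
gripper_force: 65.2
time: 21.85
ee_pos: [0.4344, -0.3424, 0.0435]
eef_rot: [0.998, -0.056, 0.0, 0.0]
contact_force: [-4.7, 4.1, 15.7]
grip_width: 0.66
gripper_force: 66.5
```

```bash
python3 -m inch '[{"slide":[0,0,-0.002],"roll":0,"fingers":0},{"slide":[0,0,-0.002],"roll":0,"fingers":0.72},{"slide":[0,0,-0.002],"roll":0,"fingers":0.8},{"slide":[0,0,-0.002],"roll":0,"fingers":1},{"slide":[0,0,-0.002],"roll":0,"fingers":1},{"slide":[0,0,-0.002],"roll":0,"fingers":1},{"slide":[0,0,-0.002],"roll":0,"fingers":1},{"slide":[0,0,-0.03],"roll":0,"fingers":1},{"slide":[0,0,-0.07],"roll":0,"fingers":1},{"slide":[0,0,-0.11],"roll":0,"fingers":1},{"slide":[0,0,-0.16],"roll":0,"fingers":1},{"slide":[0,0,-0.18],"roll":0,"fingers":1},{"slide":[0,0,-0.18],"roll":0,"fingers":1},{"slide":[0,0,-0.18],"roll":0,"fingers":1},{"slide":[0,0,-0.18],"roll":0,"fingers":1}]'; python3 -c "
from h import *
s=wrist('w8');print(s['ee_pos'],s['joints'])
go((.417,.15,.22))"
```

```text
time: 23.35
ee_pos: [0.4334, -0.3414, 0.2196]
eef_rot: [0.998, -0.056, -0.001, -0.001]
contact_force: [-0.3, -0.2, -1.1]
grip_width: 0.997
gripper_force: 0.0
[ 0.43340279 -0.34143895  0.21959473] [-7.92501657e-01  3.02742997e-01  1.62740399e+00  5.31080456e-05
  1.21471902e+00  8.89508285e-01]
slide [-0.0708 -0.4866  0.0008] yaw y -96.38
```

View pics/w8.png

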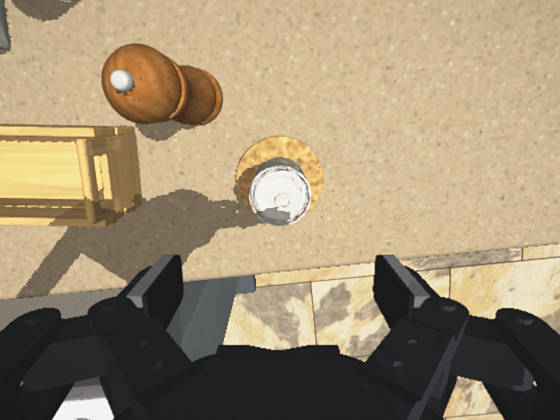

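In w8 the tin stands on the trivet: tin top (280,195), trivet rim left (235,180), right (324,180), top (280,135). The mill is upright.

```bash
python3 - <<'E'
from h import *
from scipy.optimize import least_squares as ls
A=fixed("w8")
P=np.array([atz(*A,q,.008)[:2] for q in [(235,180),(324,180),(280,135)]])
r=ls(lambda c:np.hypot(*(P-c[:2]).T)-.05,[.437,-.34]);print(r.x,r.fun,"tin",atz(*A,(280,195),.08))
E
python3 -m inch '[{"slide":[-0.02,-0.05,0],"roll":-0.2,"fingers":1},{"slide":[-0.04,-0.1,0],"roll":-0.3,"fingers":1},{"slide":[-0.05,-0.15,0],"roll":-0.45,"fingers":1},{"slide":[-0.04,-0.2,0],"roll":-0.6,"fingers":1},{"slide":[-0.04,-0.25,0],"roll":-0.75,"fingers":1},{"slide":[-0.04,-0.3,0],"roll":-0.9,"fingers":1},{"slide":[-0.05,-0.35,0],"roll":-1.05,"fingers":1},{"slide":[-0.06,-0.4,0],"roll":-1.2,"fingers":1},{"slide":[-0.07,-0.45,0],"roll":-1.35,"fingers":1},{"slide":[-0.071,-0.487,0],"roll":-1.5,"fingers":1},{"slide":[-0.071,-0.487,0],"roll":-1.5,"fingers":1},{"slide":[-0.071,-0.487,0],"roll":-1.5,"fingers":1},{"slide":[-0.071,-0.487,0],"roll":-1.5,"fingers":1},{"slide":[-0.071,-0.487,0],"roll":-1.5,"fingers":1},{"slide":[-0.071,-0.487,0],"roll":-1.5,"fingers":1},{"slide":[-0.071,-0.487,0],"roll":-1.5,"fingers":1},{"slide":[-0.071,-0.487,0],"roll":-1.5,"fingers":1},{"slide":[-0.071,-0.487,0],"roll":-1.5,"fingers":1}]'
python3 -c "
from h import *
s=wrist('w9');print(s['ee_pos'],s['joints'])"
```

```text
[ 0.43501405 -0.34305362] [ 1.72642837e-04  1.72675439e-04 -3.28269312e-06] tin [ 0.43471378 -0.34321561  0.08      ]
time: 25.2
ee_pos: [0.4179, 0.1491, 0.2214]
eef_rot: [0.769, 0.64, 0.0, -0.0]
contact_force: [-0.2, -0.8, -0.0]
grip_width: 0.999
gripper_force: 0.0
[0.41791502 0.1491434  0.2214027 ] [1.86795091e-01 1.42201643e-01 1.84311089e+00 1.10468740e-04
 1.15615912e+00 3.69561427e-01]
```

View pics/w9.png

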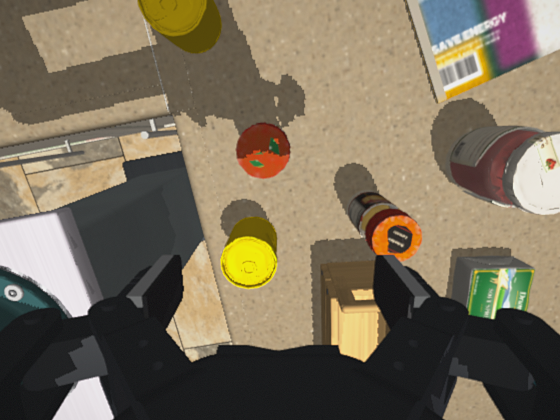

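Tin centred on the trivet to within 1 mm. In w9 the herb cap is at (264,150) and the near yellow tin at (249,260).

```bash
python3 - <<'E'
from h import *
A=fixed("w9");p=atz(*A,(264,150),.106);print("herb",p,two(ray(*A,(264,150)),ray(*fixed("w1"),(61,163))),"yellow",atz(*A,(249,260),.07),"spice",atz(*A,(396,234),.106))
go((p[0],p[1],.0805))
E
```

```text
herb [0.41565466 0.1942803  0.106     ] (array([0.41471164, 0.1933562 , 0.09524754]), np.float64(0.0006880484268705271)) yellow [0.37796427 0.08740638 0.07      ] spice [0.51358204 0.10382739 0.106     ]
slide [ 0.0438 -0.0104  0.1409] yaw y -10.46
```

```bash
python3 -m inch '[{"slide":[0.0435,-0.01,0.01],"roll":0,"fingers":1},{"slide":[0.0435,-0.01,0.04],"roll":0,"fingers":1},{"slide":[0.0435,-0.01,0.07],"roll":0,"fingers":1},{"slide":[0.0435,-0.01,0.07],"roll":0,"fingers":1},{"slide":[0.0435,-0.01,0.07],"roll":0,"fingers":1}]'; python3 - <<'E'
from h import *
s=wrist("w10");a=np.load("w10.npz")["img"]
h=cv2.cvtColor(a,cv2.COLOR_RGB2HSV);m=(((h[...,0]<8)|(h[...,0]>172))&(h[...,1]>150)&(h[...,2]>60)).astype(np.uint8);m[:,:150]=0;m[:,400:]=0
n,l,st,ce=cv2.connectedComponentsWithStats(m);i=[k for k in range(1,n) if st[k,4]>300];print([(st[k],ce[k]) for k in i],s["ee_pos"])
E
```

```text
time: 25.75
ee_pos: [0.4156, 0.194, 0.1515]
eef_rot: [0.768, 0.64, -0.001, -0.0]
contact_force: [0.5, 0.2, -0.3]
grip_width: 1.0
gripper_force: 0.0
[(array([241, 191,  68,  50, 870], dtype=int32), array([273.01609195, 205.73448276]))] [0.41555721 0.19400824 0.15145713]
```

View pics/w10.png

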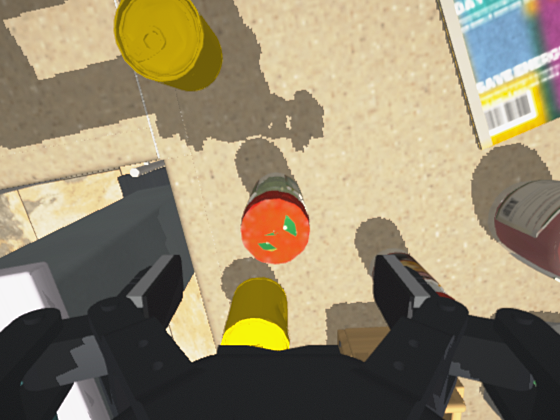

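In w10 the herb cap's top is at (275,230), between the pads.

```bash
python3 - <<'E'
from h import *
A=fixed("w10");print(atz(*A,(275.5,230),.106),two(ray(*A,(275.5,230)),ray(*fixed("w9"),(264,150))))
E
python3 -m inch '[{"slide":[0,0,0.03],"roll":0,"fingers":1},{"slide":[0,0,0.055],"roll":0,"fingers":1},{"slide":[0,0,0.07],"roll":0,"fingers":1},{"slide":[0,0,0.07],"roll":0,"fingers":1},{"slide":[0,0,0.07],"roll":0,"fingers":1},{"slide":[0,0,0.07],"roll":0,"fingers":0.7},{"slide":[0,0,0.07],"roll":0,"fingers":0.5},{"slide":[0,0,0.07],"roll":0,"fingers":0},{"slide":[0,0,0.07],"roll":0,"fingers":0},{"slide":[0,0,0.07],"roll":0,"fingers":0},{"slide":[0,0,0.07],"roll":0,"fingers":0},{"slide":[0,0,0.07],"roll":0,"fingers":0},{"slide":[0,0,0.07],"roll":0,"fingers":0}]'; python3 -c "
from h import *
go((.4815,-.0762,.21))"
```

```text
[0.41485824 0.1947356  0.106     ] (array([0.41515448, 0.19417983, 0.10441083]), np.float64(0.0008179857872590387))
time: 27.1
ee_pos: [0.4164, 0.1944, 0.0825]
eef_rot: [0.768, 0.64, 0.001, 0.0]
contact_force: [-2.1, 0.2, 10.2]
grip_width: 0.503
gripper_force: 59.4
slide [-0.2543  0.1132 -0.1276] yaw y -10.43
```

```bash
python3 -m inch '[{"slide":[0,0,-0.01],"roll":0,"fingers":0},{"slide":[0,0,-0.04],"roll":0,"fingers":0},{"slide":[0,0,-0.08],"roll":0,"fingers":0},{"slide":[0,0,-0.125],"roll":0,"fingers":0},{"slide":[0,0,-0.14],"roll":0,"fingers":0},{"slide":[-0.03,0.01,-0.14],"roll":0,"fingers":0},{"slide":[-0.07,0.03,-0.14],"roll":0,"fingers":0},{"slide":[-0.11,0.05,-0.14],"roll":0,"fingers":0},{"slide":[-0.15,0.07,-0.14],"roll":0,"fingers":0},{"slide":[-0.19,0.09,-0.14],"roll":0,"fingers":0},{"slide":[-0.23,0.105,-0.14],"roll":0,"fingers":0},{"slide":[-0.2545,0.113,-0.14],"roll":0,"fingers":0},{"slide":[-0.2545,0.113,-0.14],"roll":0,"fingers":0},{"slide":[-0.2545,0.113,-0.14],"roll":0,"fingers":0},{"slide":[-0.2545,0.113,-0.14],"roll":0,"fingers":0},{"slide":[-0.2545,0.113,-0.14],"roll":0,"fingers":0}]'; python3 -c "
from h import *
arm.camera('top')
go((.4815,-.0765,.0905))"
```

```text
time: 28.7
ee_pos: [0.4805, -0.0755, 0.2214]
eef_rot: [0.768, 0.64, 0.0, -0.0]
contact_force: [0.8, 0.1, 0.0]
grip_width: 0.499
gripper_force: 61.2
slide [-0.0008  0.0011  0.1309] yaw y -10.34
```

```bash
python3 -m inch '[{"slide":[-0.001,0.001,0.03],"roll":0,"fingers":0},{"slide":[-0.001,0.001,0.06],"roll":0,"fingers":0},{"slide":[-0.001,0.001,0.09],"roll":0,"fingers":0},{"slide":[-0.001,0.001,0.115],"roll":0,"fingers":0},{"slide":[-0.001,0.001,0.124],"roll":0,"fingers":0},{"slide":[-0.001,0.001,0.128],"roll":0,"fingers":0},{"slide":[-0.001,0.001,0.13],"roll":0,"fingers":0},{"slide":[-0.001,0.001,0.13],"roll":0,"fingers":0}]'; python3 -m inch '[{"slide":[0,0,0.0015],"roll":0,"fingers":0},{"slide":[0,0,0.0015],"roll":0,"fingers":0}]'
```

```text
time: 29.55
ee_pos: [0.4826, -0.0779, 0.0922]
eef_rot: [0.768, 0.64, 0.001, 0.001]
contact_force: [0.1, -0.1, -0.8]
grip_width: 0.504
gripper_force: 61.3
time: 29.75
ee_pos: [0.4826, -0.0781, 0.0906]
eef_rot: [0.768, 0.64, 0.001, 0.001]
contact_force: [0.2, 0.2, -0.1]
grip_width: 0.503
gripper_force: 61.4
```

```bash
python3 -m inch '[{"slide":[0.001,-0.001,0.001],"roll":0,"fingers":0},{"slide":[0.001,-0.001,0.0015],"roll":0,"fingers":0},{"slide":[0.001,-0.001,0.0015],"roll":0,"fingers":0},{"slide":[0.001,-0.001,0.0015],"roll":0,"fingers":0}]'
```

```text
time: 30.15
ee_pos: [0.4826, -0.0775, 0.0904]
eef_rot: [0.768, 0.64, 0.001, 0.002]
contact_force: [-1.6, -0.9, 16.1]
grip_width: 0.501
gripper_force: 63.1
```

The jar is down on the caddy floor, 8 mm above the worktop grasp height. I release it and look.

```bash
python3 -m inch '[{"slide":[0,0,-0.0015],"roll":0,"fingers":0.6},{"slide":[0,0,-0.0015],"roll":0,"fingers":0.7},{"slide":[0,0,-0.0015],"roll":0,"fingers":1},{"slide":[0,0,-0.0015],"roll":0,"fingers":1},{"slide":[0,0,-0.0015],"roll":0,"fingers":1},{"slide":[0,0,-0.0015],"roll":0,"fingers":1},{"slide":[0,0,-0.04],"roll":0,"fingers":1},{"slide":[0,0,-0.08],"roll":0,"fingers":1},{"slide":[0,0,-0.12],"roll":0,"fingers":1},{"slide":[0.03,-0.002,-0.13],"roll":0,"fingers":1},{"slide":[0.06,-0.003,-0.12],"roll":0,"fingers":1},{"slide":[0.06,-0.003,-0.12],"roll":0,"fingers":1},{"slide":[0.06,-0.003,-0.12],"roll":0,"fingers":1},{"slide":[0.06,-0.003,-0.12],"roll":0,"fingers":1}]'; python3 -c "
from h import *
s=wrist('w11');print(s['ee_pos'])"
```

```text
time: 31.55
ee_pos: [0.4886, -0.0176, 0.2081]
eef_rot: [0.768, 0.64, -0.0, -0.0]
contact_force: [1.1, 0.2, -0.3]
grip_width: 1.002
gripper_force: 0.0
[ 0.48860805 -0.01764951  0.20809454]
```

View pics/w11.png

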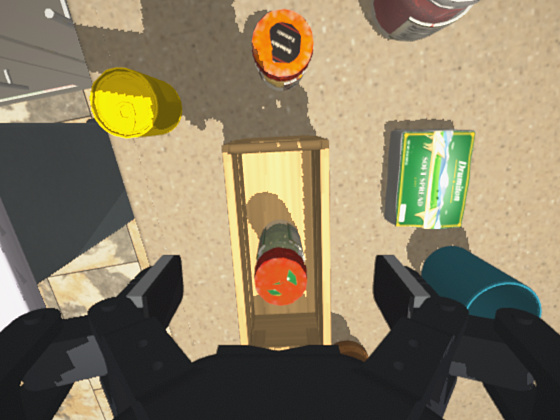

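In w11 the herb jar stands in the caddy's middle (cap 281,281) and the spice cap is at (282,46). That was my last picture to view, so the rest goes by numbers.

```bash
python3 - <<'E'
from h import *
A=fixed("w11");p=atz(*A,(282,46),.106);print("herb",atz(*A,(281,281),.114),"spice",p,two(ray(*A,(282,46)),ray(*fixed("w9"),(396,234))))
go((p[0],p[1],.0802));go((.5131,.0995,.0802))
E
```

```text
herb [ 0.48093065 -0.07784299  0.114     ] spice [0.51311712 0.09685709 0.106     ] (array([0.51501957, 0.09938801, 0.09687102]), np.float64(0.003177731417391939))
slide [0.1172 0.0033 0.1279] yaw y -10.46
slide [0.1198 0.0028 0.1279] yaw y -10.46
```

```bash
python3 -m inch '[{"slide":[0.04,0.001,0],"roll":0,"fingers":1},{"slide":[0.08,0.002,0],"roll":0,"fingers":1},{"slide":[0.119,0.003,0],"roll":0,"fingers":1},{"slide":[0.119,0.003,0.03],"roll":0,"fingers":1},{"slide":[0.119,0.003,0.07],"roll":0,"fingers":1},{"slide":[0.119,0.003,0.1],"roll":0,"fingers":1},{"slide":[0.119,0.003,0.124],"roll":0,"fingers":1},{"slide":[0.119,0.003,0.124],"roll":0,"fingers":1},{"slide":[0.119,0.003,0.124],"roll":0,"fingers":1},{"slide":[0.119,0.003,0.124],"roll":0,"fingers":1}]'; python3 -c "
from h import *
go((.5131,.0995,.0805))"
```

```text
time: 32.6
ee_pos: [0.5147, 0.0991, 0.0856]
eef_rot: [0.769, 0.64, 0.001, 0.001]
contact_force: [-0.2, -0.9, 0.4]
grip_width: 0.999
gripper_force: 0.0
slide [ 0.0001 -0.0016  0.0051] yaw y -10.46
```

```bash
python3 -m inch '[{"slide":[0,-0.001,0.004],"roll":0,"fingers":1},{"slide":[0,-0.001,0.004],"roll":0,"fingers":0.7},{"slide":[0,-0.001,0.004],"roll":0,"fingers":0.5},{"slide":[0,-0.001,0.004],"roll":0,"fingers":0},{"slide":[0,-0.001,0.004],"roll":0,"fingers":0},{"slide":[0,-0.001,0.004],"roll":0,"fingers":0},{"slide":[0,-0.001,0.004],"roll":0,"fingers":0},{"slide":[0,-0.001,0.004],"roll":0,"fingers":0},{"slide":[0,-0.001,0.004],"roll":0,"fingers":0}]'; python3 -c "
from h import *
go((.4911,-.0147,.21))"
```

```text
time: 33.5
ee_pos: [0.5127, 0.0997, 0.081]
eef_rot: [0.768, 0.64, 0.0, 0.0]
contact_force: [-0.5, 0.1, 5.5]
grip_width: 0.501
gripper_force: 60.2
slide [-0.1163 -0.0004 -0.129 ] yaw y -10.42
```

```bash
python3 -m inch '[{"slide":[0,0,-0.01],"roll":0,"fingers":0},{"slide":[0,0,-0.04],"roll":0,"fingers":0},{"slide":[0,0,-0.08],"roll":0,"fingers":0},{"slide":[0,0,-0.125],"roll":0,"fingers":0},{"slide":[0,0,-0.13],"roll":0,"fingers":0},{"slide":[-0.03,0,-0.13],"roll":0,"fingers":0},{"slide":[-0.06,0,-0.13],"roll":0,"fingers":0},{"slide":[-0.09,0,-0.13],"roll":0,"fingers":0},{"slide":[-0.116,0,-0.13],"roll":0,"fingers":0},{"slide":[-0.116,0,-0.13],"roll":0,"fingers":0},{"slide":[-0.116,0,-0.13],"roll":0,"fingers":0},{"slide":[-0.116,0,-0.13],"roll":0,"fingers":0}]'; python3 -c "
from h import *
go((.4911,-.0147,.0888))"
```

```text
time: 34.7
ee_pos: [0.4912, -0.0139, 0.2102]
eef_rot: [0.768, 0.64, 0.0, -0.0]
contact_force: [0.5, -0.3, -1.8]
grip_width: 0.5
gripper_force: 61.3
slide [-9.000e-04  1.000e-04  1.214e-01] yaw y -10.42
```

```bash
python3 -m inch '[{"slide":[0,0,0.03],"roll":0,"fingers":0},{"slide":[0,0,0.06],"roll":0,"fingers":0},{"slide":[0,0,0.09],"roll":0,"fingers":0},{"slide":[0,0,0.11],"roll":0,"fingers":0},{"slide":[0,0,0.118],"roll":0,"fingers":0},{"slide":[0,0,0.12],"roll":0,"fingers":0},{"slide":[0,0,0.121],"roll":0,"fingers":0},{"slide":[0,0,0.121],"roll":0,"fingers":0},{"slide":[0,0,0.121],"roll":0,"fingers":0}]'; python3 -m inch '[{"slide":[0,0,0.001],"roll":0,"fingers":0},{"slide":[0,0,0.0015],"roll":0,"fingers":0},{"slide":[0,0,0.0015],"roll":0,"fingers":0}]'
```

```text
time: 35.6
ee_pos: [0.4922, -0.0146, 0.0903]
eef_rot: [0.768, 0.64, 0.001, 0.001]
contact_force: [0.0, 0.6, -0.9]
grip_width: 0.499
gripper_force: 61.2
time: 35.9
ee_pos: [0.4922, -0.0147, 0.089]
eef_rot: [0.768, 0.64, 0.001, 0.001]
contact_force: [-0.8, 1.0, 9.1]
grip_width: 0.503
gripper_force: 62.4
```

Spice down in its place. I release and rise, then go to the mill, staying clear above it.

```bash
python3 -m inch '[{"slide":[0,0,-0.001],"roll":0,"fingers":0.6},{"slide":[0,0,-0.001],"roll":0,"fingers":0.7},{"slide":[0,0,-0.001],"roll":0,"fingers":1},{"slide":[0,0,-0.001],"roll":0,"fingers":1},{"slide":[0,0,-0.001],"roll":0,"fingers":1},{"slide":[0,0,-0.001],"roll":0,"fingers":1},{"slide":[0,0,-0.04],"roll":0,"fingers":1},{"slide":[0,0,-0.08],"roll":0,"fingers":1},{"slide":[0,0,-0.12],"roll":0,"fingers":1},{"slide":[0,0,-0.15],"roll":0,"fingers":1},{"slide":[0,0,-0.15],"roll":0,"fingers":1},{"slide":[0,0,-0.15],"roll":0,"fingers":1}]'; python3 - <<'E'
from h import *
s=wrist("w12")
go((.531,-.26,.24))
c=arm.camera("top");np.savez("top2.npz",K=c["camera_matrix"],E=c["extrinsics"],img=c["img"]);cv2.imwrite("pics/top2.png",c["img"][:,:,::-1])
E
```

```text
time: 37.1
ee_pos: [0.4916, -0.0145, 0.2383]
eef_rot: [0.768, 0.64, 0.001, 0.001]
contact_force: [0.1, 0.2, -0.8]
grip_width: 0.999
gripper_force: 0.0
slide [-0.2343  0.084  -0.0029] yaw y -10.42
```

```bash
python3 -m inch '[{"slide":[-0.05,0.015,0],"roll":0,"fingers":1},{"slide":[-0.1,0.035,0],"roll":0,"fingers":1},{"slide":[-0.15,0.055,0],"roll":0,"fingers":1},{"slide":[-0.2,0.075,0],"roll":0,"fingers":1},{"slide":[-0.234,0.084,0],"roll":0,"fingers":1},{"slide":[-0.234,0.084,0],"roll":0,"fingers":1},{"slide":[-0.234,0.084,0],"roll":0,"fingers":1},{"slide":[-0.234,0.084,0],"roll":0,"fingers":1},{"slide":[-0.234,0.084,0],"roll":0,"fingers":1}]'; python3 - <<'E'
from h import *
s=wrist("w13");a=np.load("w13.npz")["img"]
go((.5314,-.26,.1175))
# finial: bright grey blob near the centre on brown
K,T=fixed("w13");h=cv2.cvtColor(a,cv2.COLOR_RGB2HSV)
E=np.linalg.inv(T);p=E[:3,:3]@[.5314,-.2601,.168]+E[:3,3];p=K@p;p=(p/p[2])[:2];print("expect finial",p)
x,y=p.astype(int);m=np.zeros(a.shape[:2],np.uint8);m[y-20:y+20,x-20:x+20]=(h[y-20:y+20,x-20:x+20,1]<40);n,l,st,ce=cv2.connectedComponentsWithStats(m);print([(st[k],ce[k].round(1),atz(K,T,ce[k],.168).round(4)) for k in range(1,n) if st[k,4]>30])
E
```

```text
time: 38.1
ee_pos: [0.5311, -0.2582, 0.2372]
eef_rot: [0.768, 0.64, -0.0, -0.001]
contact_force: [0.3, -0.7, -0.1]
grip_width: 1.0
gripper_force: 0.0
slide [-0.0018  0.0005  0.12  ] yaw y -10.33
expect finial [277.93881282 222.26482041]
[(array([272, 214,  16,  16, 207], dtype=int32), array([279.3, 221.5]), array([ 0.5324, -0.2597,  0.168 ]))]
```

Mill found where it was left, finial within 1 mm of expectation. Descend and grip.

```bash
python3 -m inch '[{"slide":[-0.001,0,0.03],"roll":0,"fingers":1},{"slide":[-0.001,0,0.06],"roll":0,"fingers":1},{"slide":[-0.001,0,0.09],"roll":0,"fingers":1},{"slide":[-0.001,0,0.11],"roll":0,"fingers":1},{"slide":[-0.001,0,0.119],"roll":0,"fingers":1},{"slide":[-0.001,0,0.119],"roll":0,"fingers":1},{"slide":[-0.001,0,0.119],"roll":0,"fingers":1},{"slide":[-0.001,0,0.119],"roll":0,"fingers":0.7},{"slide":[-0.001,0,0.119],"roll":0,"fingers":0.5},{"slide":[-0.001,0,0.119],"roll":0,"fingers":0},{"slide":[-0.001,0,0.119],"roll":0,"fingers":0},{"slide":[-0.001,0,0.119],"roll":0,"fingers":0},{"slide":[-0.001,0,0.119],"roll":0,"fingers":0},{"slide":[-0.001,0,0.119],"roll":0,"fingers":0},{"slide":[-0.001,0,0.119],"roll":0,"fingers":0}]'; python3 -c "
from h import *
go((.4704,-.134,.25))"
```

```text
time: 39.65
ee_pos: [0.5322, -0.2613, 0.1203]
eef_rot: [0.768, 0.64, 0.0, 0.001]
contact_force: [-0.7, 0.3, 6.7]
grip_width: 0.53
gripper_force: 60.9
slide [ 0.1139 -0.0835 -0.13  ] yaw y -10.43
```

```bash
python3 -m inch '[{"slide":[0,0,-0.01],"roll":0,"fingers":0},{"slide":[0,0,-0.04],"roll":0,"fingers":0},{"slide":[0,0,-0.08],"roll":0,"fingers":0},{"slide":[0,0,-0.12],"roll":0,"fingers":0},{"slide":[0,0,-0.14],"roll":0,"fingers":0},{"slide":[0.03,-0.02,-0.14],"roll":0,"fingers":0},{"slide":[0.06,-0.04,-0.14],"roll":0,"fingers":0},{"slide":[0.09,-0.065,-0.14],"roll":0,"fingers":0},{"slide":[0.113,-0.083,-0.14],"roll":0,"fingers":0},{"slide":[0.113,-0.083,-0.14],"roll":0,"fingers":0},{"slide":[0.113,-0.083,-0.14],"roll":0,"fingers":0},{"slide":[0.113,-0.083,-0.14],"roll":0,"fingers":0},{"slide":[0.113,-0.083,-0.14],"roll":0,"fingers":0}]'; python3 -c "
from h import *
arm.camera('top');go((.4708,-.135,.1282))"
```

```text
time: 40.95
ee_pos: [0.4709, -0.1356, 0.259]
eef_rot: [0.769, 0.64, 0.0, 0.0]
contact_force: [0.2, -0.5, -1.7]
grip_width: 0.534
gripper_force: 62.2
slide [ 0.0006 -0.0002  0.1307] yaw y -10.48
```

```bash
python3 -m inch '[{"slide":[0.0005,0,0.03],"roll":0,"fingers":0},{"slide":[0.0005,0,0.06],"roll":0,"fingers":0},{"slide":[0.0005,0,0.09],"roll":0,"fingers":0},{"slide":[0.0005,0,0.115],"roll":0,"fingers":0},{"slide":[0.0005,0,0.124],"roll":0,"fingers":0},{"slide":[0.0005,0,0.128],"roll":0,"fingers":0},{"slide":[0.0005,0,0.129],"roll":0,"fingers":0},{"slide":[0.0005,0,0.129],"roll":0,"fingers":0},{"slide":[0.0005,0,0.129],"roll":0,"fingers":0}]'; python3 -m inch '[{"slide":[0,0,0.001],"roll":0,"fingers":0},{"slide":[0,0,0.0015],"roll":0,"fingers":0},{"slide":[0,0,0.0015],"roll":0,"fingers":0}]'
```

```text
time: 41.9
ee_pos: [0.4712, -0.1346, 0.1309]
eef_rot: [0.768, 0.64, 0.001, 0.001]
contact_force: [0.3, 0.2, -1.8]
grip_width: 0.537
gripper_force: 62.3
time: 42.2
ee_pos: [0.4704, -0.1342, 0.1285]
eef_rot: [0.768, 0.64, 0.0, 0.0]
contact_force: [1.1, 0.0, -1.1]
grip_width: 0.539
gripper_force: 62.3
```

```bash
python3 -m inch '[{"slide":[-0.001,0,0.001],"roll":0,"fingers":0},{"slide":[-0.001,0,0.0015],"roll":0,"fingers":0},{"slide":[-0.001,0,0.0015],"roll":0,"fingers":0}]'
```

```text
time: 42.5
ee_pos: [0.4705, -0.135, 0.1283]
eef_rot: [0.768, 0.64, 0.0, 0.0]
contact_force: [-2.9, 2.7, 14.5]
grip_width: 0.536
gripper_force: 63.8
```

Seated. Release and rise clear, then check by numbers.

```bash
python3 -m inch '[{"slide":[0,0,-0.002],"roll":0,"fingers":0.6},{"slide":[0,0,-0.002],"roll":0,"fingers":0.7},{"slide":[0,0,-0.002],"roll":0,"fingers":1},{"slide":[0,0,-0.002],"roll":0,"fingers":1},{"slide":[0,0,-0.002],"roll":0,"fingers":1},{"slide":[0,0,-0.002],"roll":0,"fingers":1},{"slide":[0,0,-0.03],"roll":0,"fingers":1},{"slide":[0,0,-0.07],"roll":0,"fingers":1},{"slide":[0,0,-0.11],"roll":0,"fingers":1},{"slide":[0,0,-0.15],"roll":0,"fingers":1},{"slide":[0.014,-0.001,-0.173],"roll":0,"fingers":1},{"slide":[0.014,-0.001,-0.173],"roll":0,"fingers":1},{"slide":[0.014,-0.001,-0.173],"roll":0,"fingers":1},{"slide":[0.014,-0.001,-0.173],"roll":0,"fingers":1},{"slide":[0.014,-0.001,-0.173],"roll":0,"fingers":1}]'; python3 - <<'E'
from h import *
s=wrist("w14");print(s["ee_pos"],s["time"],s["contact_force"])
def hsv(n): return cv2.cvtColor(np.load(n+".npz")["img"],cv2.COLOR_RGB2HSV).astype(int)
def blob(n,p,z,f,r=28):
    K,T=fixed(n);E=np.linalg.inv(T);q=K@(E[:3,:3]@np.array([*p,z])+E[:3,3]);x,y=(q/q[2])[:2].astype(int)
    m=np.zeros((420,560),np.uint8);m[y-r:y+r,x-r:x+r]=f(hsv(n))[y-r:y+r,x-r:x+r]
    k,l,st,ce=cv2.connectedComponentsWithStats(m);i=1+np.argmax(st[1:,4]);return (st[i],ce[i].round(1),atz(K,T,ce[i],z).round(4))
fin=lambda h:h[...,1]<40
org=lambda h:(h[...,0]>6)&(h[...,0]<20)&(h[...,1]>190)&(h[...,2]>140)
red=lambda h:((h[...,0]<7)|(h[...,0]>172))&(h[...,1]>150)
for n in("w2","w14"):
    print(n,"finial",blob(n,(.471,-.133),.176,fin,18),"\n spice",blob(n,(.4917,-.014),.114,org))
print("herb",blob("w14",(.482,-.077),.114,red))
# what changed between start and now in the first camera, behind the caddy
E
```

```text
time: 44.0
ee_pos: [0.4708, -0.1211, 0.2982]
eef_rot: [0.768, 0.64, -0.001, -0.001]
contact_force: [0.3, -0.7, 0.5]
grip_width: 1.0
gripper_force: 0.0
[ 0.47080205 -0.12113745  0.29823951] 44.0 [ 0.26305497 -0.65593941  0.53402633]
w2 finial (array([274, 209,  13,  13, 130], dtype=int32), array([279.8, 214.9]), array([ 0.4705, -0.1337,  0.176 ])) 
 spice (array([258,  54,  43,  46, 772], dtype=int32), array([277.3,  76.8]), array([ 0.4902, -0.0142,  0.114 ]))
w14 finial (array([274, 208,  13,  14, 136], dtype=int32), array([279.9, 214.4]), array([ 0.4708, -0.1331,  0.176 ])) 
 spice (array([260,  53,  44,  45, 828], dtype=int32), array([280.1,  75.6]), array([ 0.4926, -0.0147,  0.114 ]))
herb (array([275, 122,  26,  20,  89], dtype=int32), array([287.2, 128. ]), array([ 0.491 , -0.0639,  0.114 ]))
```

```bash
python3 - <<'E'
from h import *
K,T=fixed("w14");a=np.load("w14.npz")["img"];h=cv2.cvtColor(a,cv2.COLOR_RGB2HSV).astype(int)
m=((h[...,0]<9)|(h[...,0]>170))&(h[...,1]>175)&(h[...,2]>170);m[:110]=0;m[185:]=0;m[:,:245]=0;m[:,320:]=0
y,x=np.nonzero(m);(c,r)=cv2.minEnclosingCircle(np.c_[x,y].astype(np.float32));print(len(x),c,r,x.min(),x.max(),y.min(),y.max(),atz(K,T,c,.114))
# unmoved things: compare top views
b=np.load("top.npz")["img"].astype(int);d=arm.camera("top")["img"].astype(int)
for n,(u,v,w) in dict(jam=(222,160,18),butter=(284,163,20),beaker=(326,150,18),yellow=(242,256,14),yellow2=(153,265,14),trivet=(394,232,20)).items():
    print(n,np.abs(b-d)[v-w:v+w,u-w:u+w].mean().round(1))
E
```

```text
684 (278.72210693359375, 144.67123413085938) 21.592376708984375 258 300 125 166 [ 0.47967403 -0.07848101  0.114     ]
jam 3.5
butter 18.7
beaker 42.2
yellow 49.5
yellow2 3.4
trivet 29.6
```

```bash
python3 - <<'E'
from h import *
g=[cv2.cvtColor(np.load(n+".npz")["img"],cv2.COLOR_RGB2GRAY) for n in("w2","w14")]
for n,(u,v,w,hh) in dict(butter=(370,30,75,100),beaker=(398,145,98,75),caddy_end=(240,25,35,25)).items():
    r=cv2.matchTemplate(g[1],g[0][v:v+hh,u:u+w],cv2.TM_CCOEFF_NORMED);_,s,_,l=cv2.minMaxLoc(r);print(n,round(s,3),l[0]-u,l[1]-v)
s=arm.state();print(s["time"],s["grip_width"],s["contact_force"])
print(arm.hand_in())
E
```

```text
butter 0.966 2 -1
beaker 0.993 2 0
caddy_end 0.952 0 -2
44.1 0.998308508496129 [ 0.1153591   0.38265294 -0.45270972]
the job is handed in; nothing more can be done
None
```

The job is handed in at 44 s and done in the order asked: the tin is within 1 mm of the trivet's middle, the herb jar about 3 mm from the caddy's middle, and the mill and spice jar are back within about 1 mm and 2–3 mm of where they stood. The final checks were numeric because my 14 pictures were used up; the butter and beaker showed no shift, but the jam jar and the tin got no closing position check.

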